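Weigh a faceplate on the two-pan balance

ROBOT

A 7-joint arm with a two-finger parallel gripper is mounted at the origin on the work surface; the furniture and walls round the work are solid. World frame = base frame: x ahead of the robot, y to its left, z up, the work surface at z = 0. Lengths are in m, angles in rad, forces in N, time in s.
With the tool pointing down it reaches from about 0.425 to 0.95 m from the base axis. Payload 4.7 kg.
Tool frame: the origin (TCP) lies between the finger pads; the fingertips stand 25 mm ahead of it and the grasp point (between the pads) lies 6 mm ahead of it; z points along the fingers, y is the line along which they close (so a half turn about z gives the same grasp; the last joint's range is limited). The gripper opens to 85 mm and grips with 20 to 120 N. Pads are 22 mm wide; open, the fingers measure 114 mm over their backs; the gripper's body (76 mm by 85 mm) begins 54 mm behind the grasp point. The pads swing forward as they close: fully open they stand 13 mm farther back than shut.
Start: joints at [1.202, 0.469, -0.049, 1.532, 0.024, 1.141, -0.082], TCP at [0.225, -0.636, 0.219] pointing down, gripper open.
Joint ranges: [-2.59, 2.59], [-0.33, 1.99], [-1.39, 1.29], [0.1, 2.45], [-1.04, 4.18], [0.21, 1.99], [-2.66, 2.66]. Speed limits (rad/s): [2.57, 2.57, 3.14, 3.14, 3.14, 3.14, 3.14].

INTERFACE

Orientations are given as a 3x3 rotation matrix whose columns are the frame's x, y, z axes.
In Python, from rig import * gives the robot as it stands. Calls block until the motion is done:
- movep(position, orientation): joint-space move of the TCP to a pose.
- move_l(position, attitude=None, feed=0.15, until_force=None): straight line of the TCP; attitude=None keeps the orientation; feed is the mean speed in m/s. With until_force (N) it stops when the force on the tool has changed by that much, and returns True; else False.
- move_joints(angles): joint-space move.
- command_gripper(opening, newtons=None): finger opening in m; newtons is the grip in N (None keeps the last); returns when the fingers have stopped.
- sleep(seconds).
- inverse_kinematics(position, orientation): joint angles nearest the present ones, or None.
- sense(): the state.
- camera(name): name is "scene" or "side" or "wrist"; returns (picture, depth): 400x640x3 uint8, red, green, blue; 400x640 float32, m along the optical axis (not along the pixel's ray), 0 where there is no reading.
- camera_params(name): a dict with "K" (3x3 intrinsics, pixels), "position" and "rotation" of the camera in the world; the wrist camera has in their place "tool_from_camera" (4x4, takes a point from camera to tool coordinates, whose origin is the TCP and whose axes are the flange's). Camera axes: x right, y down, z forward; pixel columns grow to the right and rows downward; lengths in m; the calibration is good to about 2 mm. The wrist camera is an equidistant fisheye: a pixel r from the principal point sees the ray r / f radians off the axis. A picture is of the moment at which its call begins: read the wrist's pose just before it. camera_params takes no time and is no camera call.
A pose or a line that the arm cannot do raises Unreachable and nothing moves.
- finish_job(): hands the job in; it is judged then, once.
The state is a dict: "time_s": time; "joint_pos": joint angles; "qd": joint speeds; "joint_efforts": joint torques, N m; "position": TCP position; "tcp_rot": TCP orientation; "wrist_force": force on the tool from outside, world axes, zero at the start; "ft_torque": the same for the moment, N m; "finger_gap": finger opening in m; "gripper_force": force on a finger pad.
Only numpy, scipy, OpenCV 4.12 (cv2) and the standard library are available. Lean on these libraries where they do the work, as an engineer would, in place of code of your own. Each camera call takes 0.05 s, during which the arm holds its last target. There are 200 camera calls.

TASK

A lathe faceplate of unknown weight lies in the left-hand pan of the balance. Gently stand steel weights upright in the empty right-hand pan until the beam comes level, the pointer resting between the two long inner marks on the dial; leave the faceplate in its pan and let any weight you do not need stand upright on the bench. Do not drop weights onto the pan or disturb the other things on the bench.

Things in the scene. Friction and masses are not known exactly. Their poses are not given: they have to be found in the camera images.
- beam (a joint): beam of the two-pan balance, rad. 0 = level; negative = faceplate's side down (starts at its stop, -0.27); positive = weights' side down (stop +0.27). Between the stops the sprung, damped beam leans in proportion to the difference in load: 0.09 rad per 50 g, 0.18 per 100 g; it settles in about 1 s.
- dial (a point): centre of the white dial plate's face (74 mm wide, 72 high, top 168 mm above the bench), mid-way between the pans and facing the robot. A black pointer rises from the beam's middle in front of it; the two long inner marks on it are 0.06 rad either side of level.
- weight_pan_floor (a point): floor centre of the pan for the weights: empty round aluminium pan at the balance's -y (right) end, 110 mm inside, 116 outside, rim 5 mm above the floor. z up, y along the beam to the faceplate's pan, x across it, away from the robot. It stays horizontal: 105 mm above the bench when level, lower by 130 mm x sin(beam), so 35 mm higher at the start.
- part_pan_floor (a point): centre of the floor of the like pan at the +y (left-hand) end, which already holds the faceplate; 260 mm from the other pan.
- faceplate_centre (a point): lathe faceplate (grey metal flange 75 mm across with a hub, 27 mm high) lying in its pan; the point is its centre, half-way up. Its mass is unknown, somewhere from 240 to 360 g.
- weight_200_centre (a point): the largest of three upright steel weights: 200 g, plain cylinder 32 mm across and 40 mm high with a small knob on top, 52 mm high in all; the point is on its axis, half-way up (26 mm above its underside). Stands loose on the bench at the start; the three change places.
- weight_100_centre (a point): the middle of three upright steel weights: 100 g, plain cylinder 26 mm across and 34 mm high with a small knob on top, 44 mm high in all; the point is on its axis, half-way up (22 mm above its underside). Stands loose on the bench at the start; the three change places.
- weight_50_centre (a point): the smallest of three upright steel weights: 50 g, plain cylinder 21 mm across and 28 mm high with a small knob on top, 36 mm high in all; the point is on its axis, half-way up (18 mm above its underside). Stands loose on the bench at the start; the three change places.
- chuck_jaw: bystander, not to be disturbed: grey steel chuck jaw segment, 32x44x30 mm; origin at the centre of its underside.
- wax_tin: bystander, not to be disturbed: round dark red wax tin, 81 across, 36 high mm; origin at the centre of its underside.
- offcut_1: bystander, not to be disturbed: dark wood offcut, 28x62x22 mm; origin at the centre of its underside.
- tape_measure: bystander, not to be disturbed: tape measure, 33x79x62 mm; origin at the centre of its underside.
- sanding_block: bystander, not to be disturbed: sanding block, 64x105x29 mm; origin at the centre of its underside.
- red_clamp: bystander, not to be disturbed: small red spring clamp, 59x117x20 mm; origin at the centre of its underside.
- turned_cup: bystander, not to be disturbed: turned wooden cup, 72 across, 79 high mm; origin at the centre of its underside.
Things that resemble listed ones, but are neither listed nor needed, are in the scene too. Leave any purple or turquoise look-alike of the part that bears faceplate_centre alone.

How it is judged:
At the end, for the whole second after the job is handed in: The beam rests within 0.06 rad of level (below 0.08 rad/s); the faceplate lies flat in its pan, within 30 mm of the centre; each weight stands upright (within 0.15 rad), on the right-hand pan's floor (axis within 55 mm of the centre) or on the bench (value of joint beam between -0.06 and 0.06 rad and velocity of joint beam between -0.08 and 0.08 rad/s and horizontal distance between faceplate_centre and part_pan_floor below 0.03 m and z of faceplate_centre in the frame of part_pan_floor below 0.02 m and angle between faceplate_centre's own z axis and vertical below 0.1 rad and ((horizontal distance between weight_200_centre and weight_pan_floor below 0.055 m and z of weight_200_centre in the frame of weight_pan_floor between 0.021 and 0.031 m and angle between weight_200_centre's own z axis and vertical below 0.15 rad) or (height (world z) of weight_200_centre between 0.02 and 0.032 m and angle between weight_200_centre's own z axis and vertical below 0.15 rad)) and ((horizontal distance between weight_100_centre and weight_pan_floor below 0.055 m and z of weight_100_centre in the frame of weight_pan_floor between 0.017 and 0.027 m and angle between weight_100_centre's own z axis and vertical below 0.15 rad) or (height (world z) of weight_100_centre between 0.016 and 0.028 m and angle between weight_100_centre's own z axis and vertical below 0.15 rad)) and ((horizontal distance between weight_50_centre and weight_pan_floor below 0.055 m and z of weight_50_centre in the frame of weight_pan_floor between 0.013 and 0.023 m and angle between weight_50_centre's own z axis and vertical below 0.15 rad) or (height (world z) of weight_50_centre between 0.012 and 0.024 m and angle between weight_50_centre's own z axis and vertical below 0.15 rad))); the robot touches nothing.
It fails at once if the beam is slammed (it turns faster than 1.3 rad/s), as when a weight is dropped on a pan (velocity of joint beam above 1.3 rad/s or velocity of joint beam below -1.3 rad/s).
It fails at once if the faceplate is moved off its pan (horizontal distance between faceplate_centre and part_pan_floor above 0.045 m).
It fails at once if a bystander is moved by more than 30 mm (distance of any of chuck_jaw, wax_tin, offcut_1, tape_measure, sanding_block, red_clamp, turned_cup from where it was at the start of the episode above 0.03 m).
It also fails if it takes over 72 s, if anything falls off the work surface, if the arm or the gripper's body presses on something with over 40 N, if the wrist force passes 120 N, or if a joint passes its speed limit or range.

## Working session

There is one attempt and no reset: what is moved stays moved. The work goes in short steps, each a Python script; the robot and the scene stay as the last script left them, time stands still between calls to the robot, and variables do not carry over. Pictures are saved under pics/ and viewed, at most 10 in all, crops included, and the job is handed in when it is done.

```bash
mkdir -p pics; ls; python3 - <<'E'
from rig import *
import cv2,numpy as np
for n in ["scene","side"]:
    p,d=camera(n); cv2.imwrite(f"pics/{n}0.png",p[:,:,::-1]); np.savez(f"{n}0.npz",p=p,d=d)
    c=camera_params(n); print(n,c["K"],c["position"],c["rotation"])
s=sense(); print(s["time_s"],s["position"],s["tcp_rot"],s["finger_gap"])
E
```

```text
pics
scene [[403.14906339   0.         321.72059219]
 [  0.         403.14906339 194.85267593]
 [  0.           0.           1.        ]] [-0.57833468  0.61748455  1.02457327] [[-0.51412484 -0.51950077  0.68249146]
 [-0.85770678  0.31495194 -0.40637957]
 [-0.00383751 -0.79430739 -0.60750395]]
side [[467.61496069   0.         323.97532588]
 [  0.         467.61496069 201.82678306]
 [  0.           0.           1.        ]] [ 0.38176535 -1.11261172  0.97153276] [[ 0.99692207 -0.06055922  0.0497893 ]
 [-0.07650592 -0.61276196  0.78655554]
 [-0.0171242  -0.78794375 -0.61550906]]
0.1 [ 0.22482691 -0.63587135  0.2175422 ] [[ 9.42791471e-01  3.33382389e-01 -6.51378388e-04]
 [ 3.33383020e-01 -9.42790004e-01  1.66447345e-03]
 [-5.92068986e-05 -1.78640986e-03 -9.99998403e-01]] 0.08524135556605224
```

View pics/scene0.png

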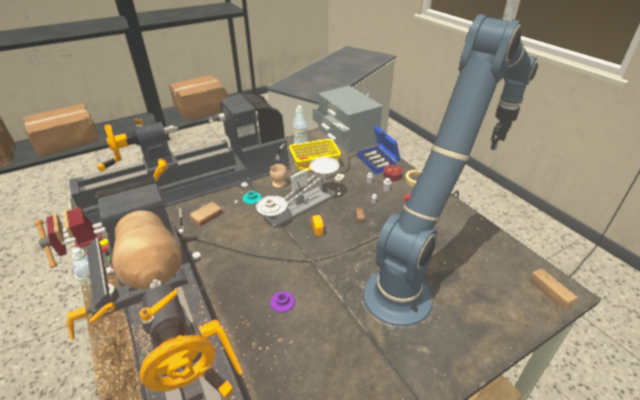

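View pics/side0.png

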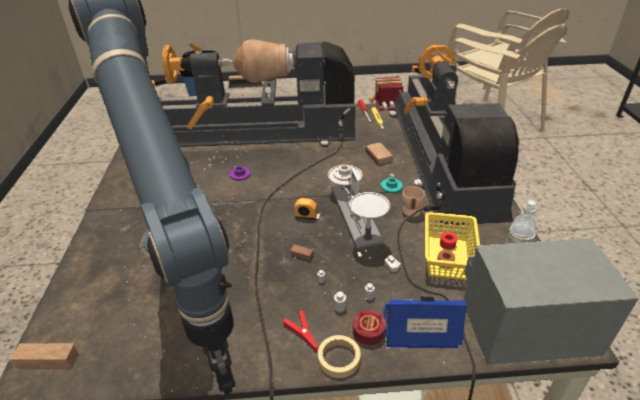

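The side view shows three weights at about (321,276), (340,301) and (369,292). The empty pan is at (369,205), the faceplate at (345,172) and the chuck jaw at (392,262).

```bash
cat > h.py <<'E'
import numpy as np, cv2
from rig import *
def pts(n,d):
    c=camera_params(n); K=c["K"]; v,u=np.mgrid[:400,:640]
    P=np.stack([(u-K[0,2])/K[0,0]*d,(v-K[1,2])/K[1,1]*d,d],-1)
    return P@np.array(c["rotation"]).T+np.array(c["position"])
def ray(n,u,v,z):
    c=camera_params(n); K=c["K"]; r=np.array(c["rotation"])@[(u-K[0,2])/K[0,0],(v-K[1,2])/K[1,1],1]
    o=np.array(c["position"]); return o+r*(z-o[2])/r[2]
E
python3 - <<'E'
from h import *
f=np.load("side0.npz"); p,d=f["p"],f["d"]; P=pts("side",d)
cr=p[150:350,280:450]; cv2.imwrite("pics/side0c.png",cv2.resize(cr[:,:,::-1],None,fx=3,fy=3,interpolation=cv2.INTER_CUBIC)[:600])
# things above bench in region
x,y,z=P[...,0],P[...,1],P[...,2]
m=((d>0)&(z>0.012)&(z<0.3)&(x>0.25)&(x<0.85)&(y>-.75)&(y<0.25)).astype(np.uint8)
n,l,s,c=cv2.connectedComponentsWithStats(m)
for i in range(1,n):
    if s[i,4]>12:
        q=P[l==i]; print(s[i],q.min(0).round(3),q.max(0).round(3))
# pan : aluminium, near pan
for (u,v) in [(369,205),(345,172)]:
    q=P[v-25:v+25,u-30:u+30].reshape(-1,3); q=q[(q[:,2]>0.04)]; h=np.histogram(q[:,2],bins=np.arange(0.04,.2,.005)); print(h[0],P[v,u])
E
```

```text
[  352   109   185   255 15661] [ 0.488 -0.528  0.012] [0.85 0.25 0.3 ]
[ 328  164   62   83 2740] [ 0.478 -0.139  0.012] [0.632 0.236 0.172]
[383 177  14  12 104] [0.675 0.167 0.012] [0.716 0.216 0.033]
[294 198  23  19 358] [0.358 0.035 0.013] [0.43  0.081 0.068]
[290 244  23  15 208] [ 0.342 -0.149  0.012] [ 0.406 -0.096  0.029]
[384 255  16  15 136] [ 0.608 -0.213  0.012] [ 0.648 -0.174  0.034]
[317 270   8  11  70] [ 0.414 -0.238  0.012] [ 0.434 -0.218  0.043]
[364 283  10  15 118] [ 0.534 -0.307  0.012] [ 0.559 -0.282  0.049]
[333 291  13  19 193] [ 0.449 -0.34   0.013] [ 0.481 -0.309  0.059]
[283 310  34  39 360] [ 0.319 -0.453  0.012] [ 0.398 -0.338  0.026]
[317 335  43  40 739] [ 0.398 -0.525  0.012] [ 0.496 -0.422  0.032]
[472 370   3   9  20] [ 0.74  -0.557  0.012] [ 0.749 -0.538  0.018]
[228 381   7   9  28] [ 0.25  -0.705  0.247] [ 0.261 -0.678  0.3  ]
[269 387   4  12  42] [ 0.287 -0.567  0.012] [ 0.294 -0.54   0.02 ]
[  2   3   5  13  20  19  49  19  16  17   5  10   9  12  11  10  15   9
   7  94 634 134  10   3   5   2   0   0   0   0   0] [ 0.57590815 -0.07753583  0.14015981]
[  2   3   4   5   8  27 167 113  69  30  29  41  21  12  11  10  16  11
  10  15  67  41  12  11  12  21   9   0   0   0   0] [0.5347734  0.16490126 0.09206624]
```

View pics/side0c.png

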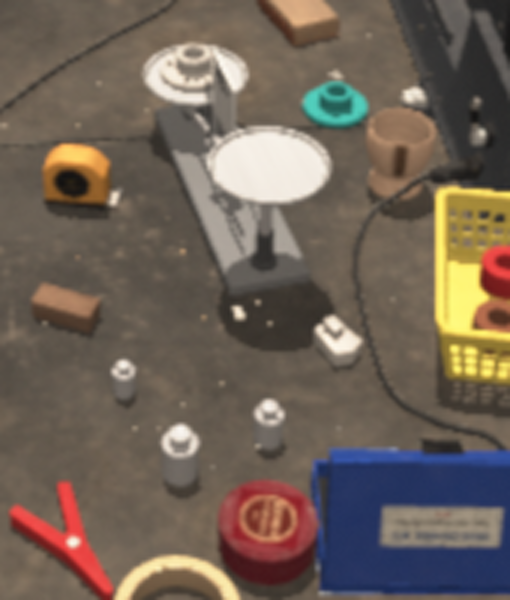

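The enlarged view confirms it. The 50 g weight is at crop (123,380), the 100 g at (268,425) and the 200 g at (180,455). The pan is at (270,163), with the faceplate in the far pan and the pale jaw at (338,340).

```bash
cat >> h.py <<'E'
def disc(Q,z0,z1):
    q=Q[(Q[:,2]>z0)&(Q[:,2]<z1)]
    return q
E
python3 - <<'E'
from h import *
def run(n,boxes):
    f=np.load(n+"0.npz"); p,d=f["p"],f["d"]; P=pts(n,d).reshape(-1,3); g=p.reshape(-1,3).astype(int)
    ok=d.ravel()>0
    for name,(c,r,z0,z1) in boxes.items():
        m=ok&(np.hypot(P[:,0]-c[0],P[:,1]-c[1])<r)&(P[:,2]>z0)&(P[:,2]<z1)
        q=P[m]
        if len(q)<3: print(n,name,"few",len(q)); continue
        cc,rr=cv2.minEnclosingCircle(q[:,:2].astype(np.float32))
        print(n,name,len(q),"mean",q.mean(0).round(4),"circ",np.round(cc,4),round(rr,4),"zmax",q[:,2].max().round(4))
B={}
for nm,c,h,H in [("50",(.424,-.228),.028,.036),("100",(.546,-.295),.034,.044),("200",(.465,-.324),.040,.052)]:
    B[nm+"body"]=(c,.03,.008,h+.004); B[nm+"knob"]=(c,.03,h+.004,H+.01)
B["pan"]=((.575,-.08),.075,.130,.155); B["plate"]=((.535,.165),.075,.095,.13); B["dial"]=((.555,.045),.06,.12,.175); B["tin"]=((.535,-.385),.06,.025,.05)
B["ppan"]=((.535,.165),.075,.065,.095)
run("side",B); run("scene",B)
E
```

```text
side 50body 57 mean [ 0.424  -0.2291  0.0221] circ [ 0.4235 -0.2264] 0.0114 zmax 0.0319
side 50knob 20 mean [ 0.4238 -0.2258  0.0365] circ [ 0.4225 -0.2257] 0.0095 zmax 0.0434
side 100body 99 mean [ 0.5455 -0.299   0.026 ] circ [ 0.5479 -0.2933] 0.0145 zmax 0.0378
side 100knob 28 mean [ 0.5464 -0.2939  0.0444] circ [ 0.5456 -0.2941] 0.0097 zmax 0.0492
side 200body 158 mean [ 0.4645 -0.3311  0.0291] circ [ 0.4657 -0.3225] 0.0177 zmax 0.0438
side 200knob 51 mean [ 0.4647 -0.3243  0.0516] circ [ 0.4639 -0.3259] 0.0147 zmax 0.059
side pan 848 mean [ 0.5748 -0.0787  0.1427] circ [ 0.5742 -0.0813] 0.0596 zmax 0.1512
side plate 47 mean [0.5316 0.1821 0.0986] circ [0.5315 0.181 ] 0.0218 zmax 0.1031
side dial 137 mean [0.5467 0.043  0.1478] circ [0.5463 0.0448] 0.0413 zmax 0.1718
side tin 819 mean [ 0.5306 -0.4072  0.0364] circ [ 0.5387 -0.3899] 0.0591 zmax 0.0424
side ppan 408 mean [0.526  0.1709 0.077 ] circ [0.5331 0.1645] 0.0733 zmax 0.0948
scene 50body 31 mean [ 0.4207 -0.2196  0.0209] circ [ 0.4298 -0.2294] 0.0274 zmax 0.0314
scene 50knob 7 mean [ 0.4228 -0.2218  0.0363] circ [ 0.422 -0.221] 0.0074 zmax 0.0398
scene 100body 38 mean [ 0.5423 -0.2875  0.0256] circ [ 0.5457 -0.2887] 0.0138 zmax 0.0367
scene 100knob 8 mean [ 0.5471 -0.2923  0.0434] circ [ 0.5475 -0.2934] 0.0073 zmax 0.046
scene 200body 67 mean [ 0.4584 -0.3154  0.0283] circ [ 0.4622 -0.318 ] 0.0168 zmax 0.0435
scene 200knob 17 mean [ 0.4655 -0.3215  0.0508] circ [ 0.4682 -0.3246] 0.0123 zmax 0.0574
scene pan 386 mean [ 0.577  -0.0816  0.1419] circ [ 0.5754 -0.0809] 0.0607 zmax 0.1502
scene plate 37 mean [0.5322 0.1841 0.0975] circ [0.5318 0.1846] 0.021 zmax 0.1029
scene dial 177 mean [0.5472 0.0491 0.1467] circ [0.5487 0.048 ] 0.0366 zmax 0.1713
scene tin 209 mean [ 0.529  -0.3958  0.0356] circ [ 0.5394 -0.3886] 0.0579 zmax 0.0433
scene ppan 457 mean [0.53   0.1763 0.0756] circ [0.5319 0.1624] 0.0709 zmax 0.0945
```

```bash
cat >> h.py <<'E'
yp=np.array([-.172,.985,0]); yp/=np.linalg.norm(yp); xp=np.array([yp[1],-yp[0],0])
R=np.column_stack([np.cross(-yp,[0,0,-1]),-yp,[0,0,-1]])
PAN=np.array([.575,-.081,0])
W={200:((.4645,-.324),.026,.032,-.029),100:((.5465,-.2935),.024,.026,.005),50:((.4235,-.2245),.022,.021,.034)}
def fz(n=8):
    a=[]
    for _ in range(n): a.append(sense()["wrist_force"]); sleep(.02)
    return np.mean(a,0),np.std(a,0)
def pick(w):
    c,g,dia,a=W[w]; c=np.array([*c,0])
    movep(c+[0,0,.13],R); command_gripper(dia+.028,30); move_l(c+[0,0,g+.006],feed=.12)
    f0=fz(); command_gripper(dia-.01,30); s=sense()
    print(w,"gap",s["finger_gap"],"F",s["gripper_force"],"pos",s["position"],"f0",f0)
    return f0[0]
E
python3 - <<'E'
from h import *
print(R, sense()["time_s"])
f0=pick(200); p=sense()["position"]; move_l(p+[0,0,.03],feed=.1); print(fz())
s=sense(); print(s["time_s"],s["finger_gap"],s["position"])
p,d=camera("wrist"); cv2.imwrite("pics/w1.png",p[:,:,::-1])
E
```

```text
[[ 0.98509408  0.17201643  0.        ]
 [ 0.17201643 -0.98509408  0.        ]
 [ 0.         -0.         -1.        ]] 0.1
200 gap 0.022047147658307467 F 0.0 pos [ 0.46448626 -0.32401195  0.03204121] f0 (array([ 0.11166762, -0.06990749,  0.14177707]), array([0.34372354, 0.23109917, 0.43726705]))
(array([-0.09782349,  0.13530398, -0.05113669]), array([0.57614553, 0.54444691, 0.36361702]))
4.1 0.02186643835042159 [ 0.46396472 -0.32375788  0.06143975]
```

View pics/w1.png

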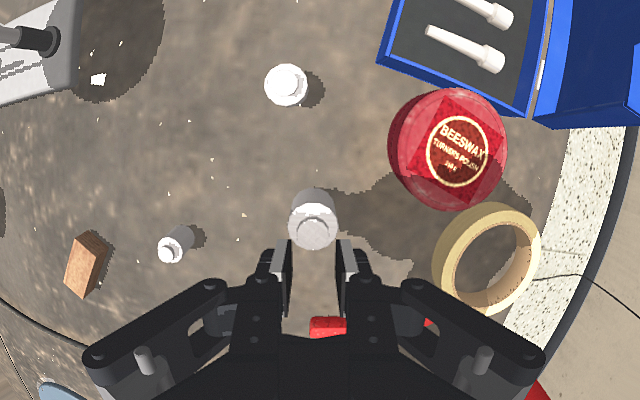

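The fingers closed without the weight. It still stands upright just ahead of the pads, at (313,222). I'll locate all three weights with the wrist camera.

```bash
cat >> h.py <<'E'
def wray(u,v,z,s):
    c=camera_params("wrist"); K=c["K"]; T=np.array(c["tool_from_camera"])
    x,y=u-K[0,2],v-K[1,2]; r=np.hypot(x,y); th=r/K[0,0]
    dc=np.array([x/r*np.sin(th),y/r*np.sin(th),np.cos(th)]) if r>0 else np.array([0,0,1.])
    Rw=np.array(s["tcp_rot"]); o=Rw@T[:3,3]+s["position"]; w=Rw@T[:3,:3]@dc
    return o+w*(z-o[2])/w[2]
E
python3 - <<'E'
from h import *
c=camera_params("wrist"); print(c)
s=sense()
for nm,u,v,z in [("200knob",313,229,.052),("50knob",170,250,.036),("100knob",284,83,.044),("tin",458,150,.036)]:
    print(nm,wray(u,v,z,s).round(4))
p,d=camera("side"); P=pts("side",d).reshape(-1,3); ok=d.ravel()>0
m=ok&(np.hypot(P[:,0]-.475,P[:,1]+.32)<.045)&(P[:,2]>.044)&(P[:,2]<.056); print(P[m].mean(0),m.sum())
E
```

```text
{'K': array([[309.70691629,   0.        , 313.28454852],
       [  0.        , 309.70691629, 200.51939397],
       [  0.        ,   0.        ,   1.        ]]), 'tool_from_camera': array([[-1.38162542e-04, -9.60932511e-01, -2.76782749e-01,
         7.02569917e-02],
       [ 9.99999929e-01, -3.56524812e-05, -3.75395158e-04,
        -1.60148977e-04],
       [ 3.50861420e-04, -2.76782781e-01,  9.60932448e-01,
        -1.55530680e-01],
       [ 0.00000000e+00,  0.00000000e+00,  0.00000000e+00,
         1.00000000e+00]])}
200knob [ 0.4697 -0.3223  0.052 ]
50knob [ 0.4293 -0.2281  0.036 ]
100knob [ 0.5475 -0.2926  0.044 ]
tin [ 0.5302 -0.4044  0.036 ]
[ 0.46434816 -0.32639277  0.05094963] 29
```

```bash
python3 - <<'E'
from h import *
p,d=camera("side"); cv2.imwrite("pics/side2.png",cv2.resize(p[230:340,270:430,::-1],None,fx=5,fy=5,interpolation=cv2.INTER_CUBIC))
p,d=camera("wrist"); print(d[229,313],d[205,313],d[160,313],d[280,283],d[245,283],d[245,290],d[83,284])
s=sense(); print(s["finger_gap"],s["time_s"])
E
```

```text
0.17606589 0.18494563 0.21821582 0.11808922 0.14145198 0.14878505 0.16215828
0.022046477921621347 4.3
```

View pics/side2.png

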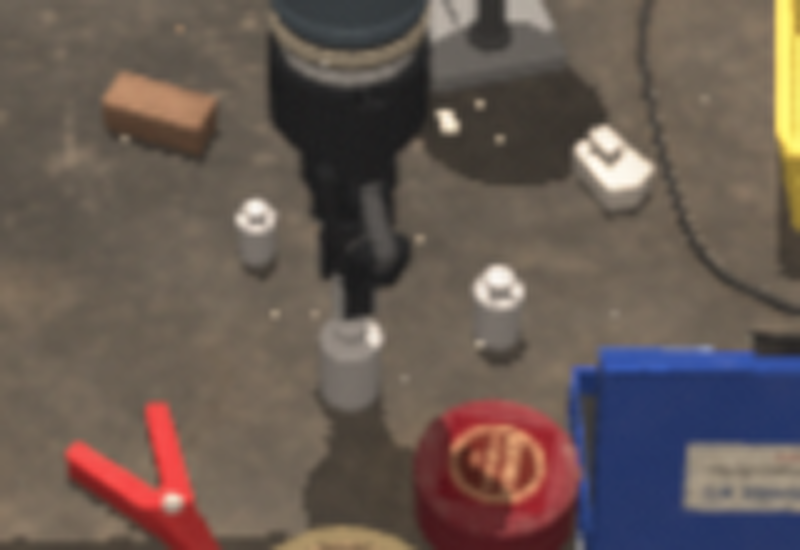

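The side view shows the 200 g weight still upright and unmoved. The pads look higher than expected, so I'll measure the finger shape from the wrist depth.

```bash
cat >> h.py <<'E'
def wtool(d):
    c=camera_params("wrist"); K=c["K"]; T=np.array(c["tool_from_camera"]); v,u=np.mgrid[:400,:640]
    x,y=u-K[0,2],v-K[1,2]; r=np.hypot(x,y)+1e-9; k=np.tan(np.clip(r/K[0,0],0,1.5))/r*d
    return np.stack([x*k,y*k,d],-1)@T[:3,:3].T+T[:3,3]
E
python3 - <<'E'
from h import *
p,d=camera("wrist"); Q=wtool(d)
for u in (275,282,286,290,294,313,340,346):
    print(u,[(v,*(Q[v,u]*1000).round().astype(int)) for v in range(205,320,8)])
s=sense(); print(s["position"],s["joint_pos"],s["tcp_rot"][2])
E
```

```text
275 [(205, np.int64(4), np.int64(-28), np.int64(61)), (213, np.int64(-2), np.int64(-29), np.int64(63)), (221, np.int64(-8), np.int64(-29), np.int64(62)), (229, np.int64(-15), np.int64(-29), np.int64(62)), (237, np.int64(-21), np.int64(-29), np.int64(60)), (245, np.int64(-27), np.int64(-30), np.int64(60)), (253, np.int64(11), np.int64(-17), np.int64(-33)), (261, np.int64(11), np.int64(-16), np.int64(-41)), (269, np.int64(11), np.int64(-15), np.int64(-48)), (277, np.int64(13), np.int64(-14), np.int64(-57)), (285, np.int64(13), np.int64(-14), np.int64(-62)), (293, np.int64(13), np.int64(-13), np.int64(-68)), (301, np.int64(17), np.int64(-12), np.int64(-79)), (309, np.int64(17), np.int64(-11), np.int64(-82)), (317, np.int64(17), np.int64(-11), np.int64(-87))]
282 [(205, np.int64(4), np.int64(-23), np.int64(63)), (213, np.int64(-2), np.int64(-23), np.int64(62)), (221, np.int64(-8), np.int64(-24), np.int64(61)), (229, np.int64(-15), np.int64(-24), np.int64(62)), (237, np.int64(-21), np.int64(-24), np.int64(62)), (245, np.int64(11), np.int64(-15), np.int64(-25)), (253, np.int64(11), np.int6
[... 4415 characters left out ...]
np.int64(25), np.int64(60)), (245, np.int64(11), np.int64(15), np.int64(-24)), (253, np.int64(11), np.int64(14), np.int64(-34)), (261, np.int64(11), np.int64(13), np.int64(-41)), (269, np.int64(12), np.int64(13), np.int64(-49)), (277, np.int64(10), np.int64(12), np.int64(-51)), (285, np.int64(7), np.int64(12), np.int64(-53)), (293, np.int64(4), np.int64(12), np.int64(-55)), (301, np.int64(2), np.int64(12), np.int64(-57)), (309, np.int64(-2), np.int64(13), np.int64(-57)), (317, np.int64(-5), np.int64(12), np.int64(-58))]
[ 0.46430168 -0.32385343  0.06165338] [ 0.63899468  0.48333717 -0.13540524  1.93147896  0.09374459  0.73348394
 -0.94870915] [-5.28776890e-04 -5.28000767e-04 -9.99999721e-01]
```

The fingertips really end about 19 mm behind the TCP, not 25 mm ahead, so the fingers closed around the knob level without contact. I'll apply a 45 mm offset and guard the descent with a force stop.

```bash
cat >> h.py <<'E'
OFF=.045
W[200]=((.467,-.323),.026,.032,-.029); W[50]=((.426,-.2265),.022,.021,.034)
def pick(w):
    c,g,dia,a=W[w]; c=np.array([*c,0]); z=g+.006-OFF
    movep(c+[0,0,.05],R); command_gripper(dia+.028,30)
    hit=move_l(c+[0,0,z],feed=.1,until_force=6)
    command_gripper(dia-.01,30); s=sense()
    print(w,"hit",hit,"gap",s["finger_gap"],"F",s["gripper_force"],"z",s["position"][2]-z,"t",s["time_s"])
    return s["finger_gap"]>dia-.004
E
python3 - <<'E'
from h import *
ok=pick(200)
if ok:
    p=sense()["position"]; move_l(p+[0,0,.05],feed=.15); s=sense(); print(fz(),s["finger_gap"])
p,d=camera("wrist"); cv2.imwrite("pics/w2.png",p[:,:,::-1]); print(sense()["time_s"])
E
```

```text
200 hit False gap 0.031545695446807284 F 29.85817015171051 z 0.00083558577085599 t 6.1917
(array([-0.01160432,  0.13607396, -2.17127398]), array([0.34750078, 0.41491525, 0.49318516])) 0.031426068159222054
6.8667
```

View pics/w2.png

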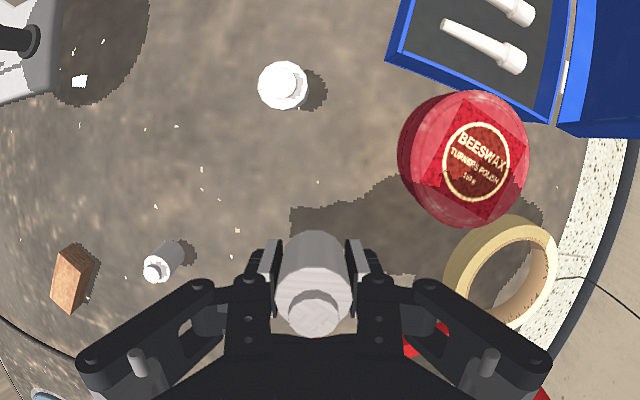

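The weight is held upright between the pads at about (313,285), and the wrist force reads about 2 N. Next I place it in the pan.

```bash
cat >> h.py <<'E'
def place(w,hs,y=-.002):
    """carry over, lower floor-contact to hs (list of heights), return load on pan at each"""
    c,g,dia,a=W[w]; zo=g+.006-OFF+.0008; t=PAN+a*xp+y*yp; out=[]
    p=sense()["position"]; move_l([p[0],p[1],zo+.18],feed=.25); movep(t+[0,0,zo+.18],R)
    move_l(t+[0,0,zo+.155],feed=.1); f0=fz(30)[0][2]
    for h in hs:
        move_l(t+[0,0,zo+h],feed=.03); sleep(.5); N=fz(30)[0][2]-f0; th=np.arcsin((.105-h)/.13)
        s=sense(); print("h",h,"actual",s["position"][2]-zo,"N",N,"theta",th,"m_est",N/9.81*1000-th/.0018,"t",s["time_s"])
def release(w,lift=.1):
    command_gripper(W[w][2]+.016); sleep(.3); p=sense()["position"]; move_l(p+[0,0,lift],feed=.1)
E
python3 - <<'E'
from h import *
place(200,[.127])
p,d=camera("wrist"); cv2.imwrite("pics/w3.png",p[:,:,::-1])
E
```

```text
h 0.127 actual 0.12697752998503034 N 1.4678532867404026 theta -0.17004912856771842 m_est 244.10000381594983 t 11.4917
```

View pics/w3.png

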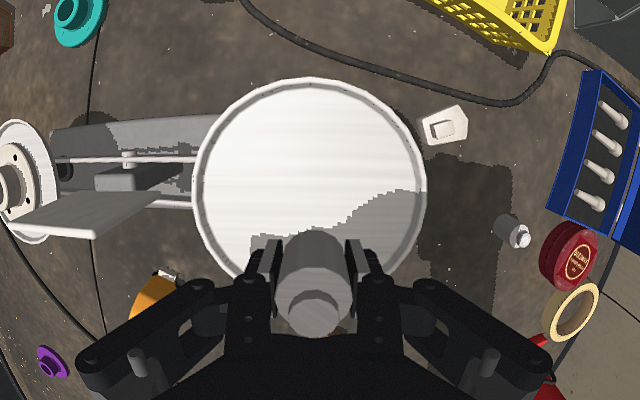

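The weight is over the near side of the pan, whose rim spans columns 192–428 with its top at row 78. I'll check centring from the rim before lowering to the load-transfer height.

```bash
python3 - <<'E'
from h import *
s=sense()
A=[wray(u,v,.132,s)[:2] for u,v in [(309,78),(192,182),(428,195),(240,100),(380,103)]]
A=np.array(A); M=np.c_[2*A,np.ones(len(A))]; x=np.linalg.lstsq(M,(A**2).sum(1),rcond=None)[0]
print("pan",x[:2],np.sqrt(x[2]+x[:2]@x[:2]),"tcp",s["position"])
o=x[:2]-s["position"][:2]; print("pan rel weight along x,y pan",o@xp[:2],o@yp[:2])
E
```

```text
pan [ 0.57420276 -0.08084674] 0.057670900626559975 tcp [ 0.54677316 -0.0879655   0.11477259]
pan rel weight along x,y pan 0.02824527867821525 0.0022943083570759596
```

```bash
python3 - <<'E'
from h import *
c,g,dia,a=W[200]; zo=g+.006-OFF+.0008; p=sense()["position"]
move_l([p[0],p[1],zo+.1165],feed=.03); release(200); sleep(.5)
p,d=camera("side"); np.savez("side3.npz",p=p,d=d)
P=pts("side",d).reshape(-1,3)
p2,d2=camera("wrist"); Q=wtool(d2); s=sense(); Z=s["position"][2]+(Q@s["tcp_rot"].T)[...,2]
print("floor z near pan centre (wrist)",[round(float(np.median(Z[v-4:v+5,u-4:u+5])),4) for u,v in [(310,130),(270,160),(350,160)]])
m=(np.hypot(P[:,0]-.59,P[:,1]+.078)<.03)&(P[:,2]>.09)&(P[:,2]<.15); print("side floor",np.median(P[m,2]),m.sum())
cv2.imwrite("pics/a4.png",np.vstack([cv2.resize(p2[40:360,:,::-1],(600,300)),cv2.resize(p[140:280,260:540,::-1],(600,300),interpolation=cv2.INTER_CUBIC)])); print(s["time_s"])
E
```

```text
floor z near pan centre (wrist) [0.1175, 0.1174, 0.1174]
side floor 0.11917501521681073 212
14.4
```

View pics/a4.png

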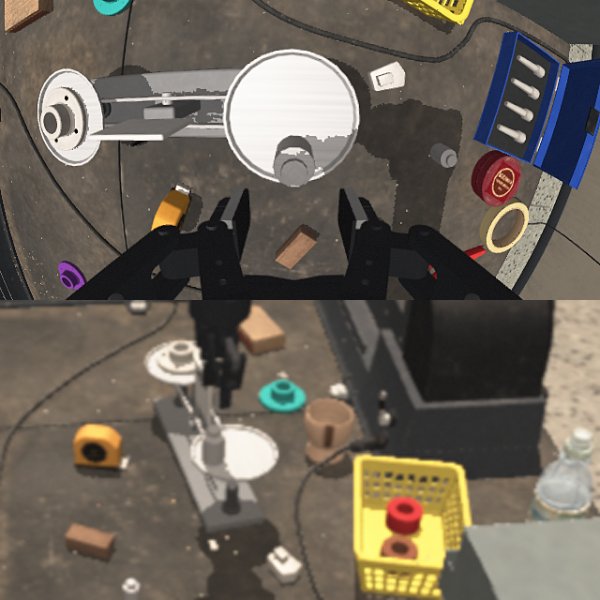

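The 200 g weight stands upright in the pan. Its floor sits at about 0.1175 m, a beam angle of about -0.096 rad, so the faceplate weighs about 253 g and the 50 g weight should level it.

```bash
python3 - <<'E'
from h import *
W[50]=(W[50][0],.022,.021,.022)
if pick(50):
    p=sense()["position"]; move_l(p+[0,0,.03],feed=.15); print(sense()["finger_gap"])
    place(50,[.108]); release(50); sleep(1.)
    s=sense(); p2,d2=camera("wrist"); Q=wtool(d2); Z=s["position"][2]+(Q@s["tcp_rot"].T)[...,2]
    print("floor z",[round(float(np.median(Z[v-4:v+5,u-4:u+5])),4) for u,v in [(310,130),(270,160),(350,160)]])
else:
    p2,_=camera("wrist")
movep([.45,-.25,.2],R)
p,d=camera("side"); q,_=camera("scene"); P=pts("side",d).reshape(-1,3)
m=(np.hypot(P[:,0]-.575,P[:,1]+.11)<.012)&(P[:,2]>.09)&(P[:,2]<.15); print("side floor",np.median(P[m,2]))
cv2.imwrite("pics/a5.png",np.vstack([cv2.resize(p2[40:360,:,::-1],(600,300)),np.hstack([cv2.resize(p[140:240,290:440,::-1],(300,300)),cv2.resize(q[140:230,240:350,::-1],(300,300),interpolation=cv2.INTER_CUBIC)])])); print(sense()["time_s"])
E
```

```text
50 hit True gap 0.020053908650599663 F 41.20077380212024 z 0.0043205194725097415 t 16.5667
0.02008381929281449
h 0.108 actual 0.10800274407376104 N 0.4982907941795702 theta -0.023078971815541364 m_est 63.61581963040475 t 22.1917
floor z [0.0002, 0.0156, 0.0003]
side floor 0.10769786949716564
26.0
```

View pics/a5.png

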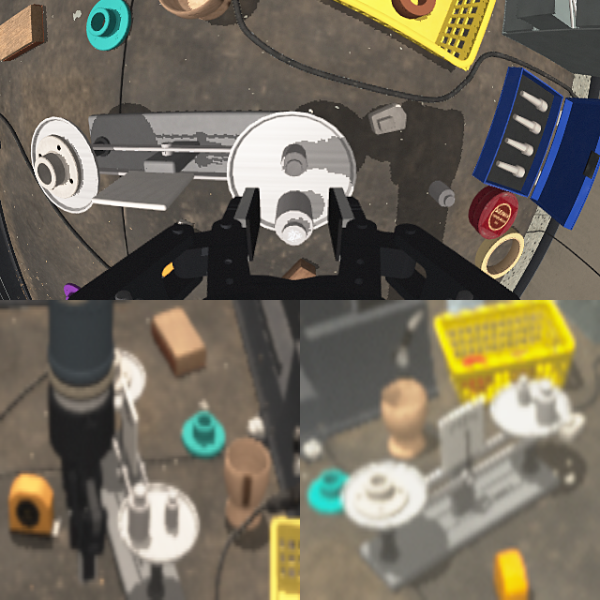

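Both weights stand upright in the pan, at about (140,510) and (172,515) in the lower-left panel. In the lower right the pointer is near the dial centre, and the pan floor is within 3 mm of the level height, so |beam| is about 0.02 rad or less. I'm handing it in.

```bash
python3 -c "
from rig import *
print(finish_job())"
```

```text
the job is handed in; nothing more can be done
None
```

I handed the job in with the 200 g and 50 g weights upright in the right-hand pan and the beam within about 0.02 rad of level by my camera measurement; the 100 g weight was left on the bench, and no verdict came back.

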